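Release and park a push-fit air pipe

ROBOT

A 6-joint arm with a two-finger parallel gripper is mounted at the origin on the work surface. World frame = base frame: x ahead of the robot, y to its left, z up, the work surface at z = 0. Lengths are in m, angles in rad, forces in N, time in s.
With the tool pointing down it reaches from about 0.3 to 0.875 m from the base axis. Payload 6.4 kg.
Tool frame: the origin (TCP) lies midway between the tips of the shut fingers; the grasp point (between the pads) lies 19 mm behind it; z points along the fingers, y is the direction in which the jaws open and shut (so a half turn about z gives the same grasp; the last joint's range is limited). The gripper opens to 85 mm and grips with 20 to 120 N. Pads are 22 mm wide; open, the fingers measure 114 mm over their backs; the gripper's body (76 mm by 85 mm) begins 54 mm behind the grasp point. The pads swing forward as they close: fully open they stand 13 mm farther back than shut.
Start: joints at [0.979, 0.181, 1.607, -0, 1.354, -0.206], TCP at [0.216, 0.533, 0.231] pointing down, gripper open.
Joint ranges: [-2.99, 2.99], [-0.89, 2.07], [0.3, 2.58], [-1.14, 4.28], [0, 2.63], [-3.12, 3.12]. Speed limits (rad/s): [2.57, 2.57, 3.01, 3.14, 3.14, 3.14].

INTERFACE

Orientations are given as a unit quaternion [w, x, y, z].
In Python, from bench import ctrl gives the robot as it stands. The module is installed in compiled form; this text tells all that it offers.
- The arm moves only by the tool arm_command, never from a script. Its argument "plan" is one flat list of numbers, 4 for each row, row after row: the shift along the tool's x, y, z in mm, then the turn about the tool's z in rad. A call has 1 to 20 rows; each row shifts and turns the commanded pose from where the row before left it, along the tool's axes as they then stand; what a row does not reach is not made up. A row lasts 1/10 s, in which the tool goes at most 50 mm and 8.59 degrees, less where a joint would pass 70% of its speed; a pose out of reach is approached as far as the arm can. A call is refused whole if a number of a shift passes 50 or a number of a turn 0.15, either way. A call with a gripper value outside its range is refused whole. "grip" is the opening, from 0 (shut) to 1 (fully open), set as the call begins (left out, the last holds). The fingers move at their own pace and stop on an object; the grip force is fixed at half the most. Time passes only in rows, so rows that do not move let the fingers close. It gives the time, the measured TCP pose, the force and the opening at its end, in the units of the state.
- ctrl.get_obs(): the state, without advancing time (a new reading comes with each control period).
- ctrl.camera(name): name is "scene" or "side" or "wrist"; returns a dict with "color" (420x560x3 uint8, red, green, blue), "camera_matrix" (3x3 intrinsics, pixels), "eye" and "attitude" of the camera in the world; the wrist camera has in their place "T_tool_cam" (4x4, takes a point from camera to tool coordinates, whose origin is the TCP and whose axes are the flange's). Camera axes: x right, y up, looking along -z (the intrinsics and any distortion apply to the point x, -y, -z); pixel columns grow to the right and rows downward; lengths in m; the calibration is good to about 2 mm. A picture is of the moment at which its call begins: read the wrist's pose just before it. There is no depth.
- ctrl.hand_in(): hands the job in, once; it reports no verdict.
The state is a dict: "time_s": time; "q": joint angles; "dq": joint speeds; "joint_efforts": joint torques, N m; "eef_pos": TCP position; "eef_rot": TCP orientation; "wrist_force": force on the tool from outside, world axes, zero at the start; "torque": the same for the moment, N m; "opening": opening from 0.0 (shut) to 1.0 (fully open).
Only numpy, scipy, OpenCV 4.12 (cv2) and the standard library are available. Lean on these libraries where they do the work, as an engineer would, in place of code of your own. Each camera call takes 0.05 s, during which the arm holds its last target. There are 200 camera calls.

TASK

Take the bare pipe stub out of its push-fit air fitting: press the fitting's grey release ring fully down and, while it is down, pull the stub out without forcing anything. Then lower the stub foot first into the hole of the wooden block, fully home, and let go. Leave the capped fitting and the other things on the bench alone.

Things in the scene. Friction and masses are not known exactly. Their poses are not given: they have to be found in the camera images.
- fitting: Push-fit fitting holding the bare pipe stub, bolted to the bench. Origin: centre of its underside; z up is the pipe's axis. Steel foot plate 70 x 70 x 12 mm, ribbed black round housing 48 mm across, top at z = 58 mm, and above it the grey release ring. Pushing on the fitting or ring with over 35 N breaks it.
- ring_low (a point): Point on the fitting's axis 70 mm above its underside (fixed, does not follow the ring). The grey plastic release ring round the pipe is 40 mm across, 5 mm thick, bore 19 mm. Its top face stands 0 to 14 mm above this point, unknown: find it by feel. It goes down 6 mm to a solid stop; its spring pushes back with 4 N at first, 11 N just before the stop.
- teeth (a point): Point on the axis 46 mm up inside the fitting, where steel teeth lock the pipe while the ring is up. They are clear from about 3 mm down. Pinch the pipe with the ring at its stop, fingertips on it, and pull: it is free after 2 mm, before the ring rises too far; then only a seal drags (2 to 8 N). Over 30 N between pipe and fitting is too much.
- pipe: Bare aluminium pipe stub, round, 16 mm in diameter, 100 mm long, about 0.09 kg, loose but locked upright in the fitting. Origin: centre of its foot (lower end), z along the pipe to its top. At the start its foot is 20 mm above the fitting's underside, its top 36 to 50 mm above the ring. Groove for the teeth: 5 mm wide, 10 mm across, 24 to 29 mm above the foot.
- capped_fitting: A look-alike fitting with the same foot plate, housing and ring, whose short stub carries a square brass cap 26 mm wide (top at 101 mm). Bolted down, origin at the centre of its underside. To be left alone.
- park_hole0 (a point): Centre of the mouth of the hole in the wooden parking block, z up, x and y along the block's sides. The block is fixed, 80 x 70 mm and 45 mm tall; the hole is round, 20 mm in diameter, with a 2 mm chamfer, 35 mm deep with a flat floor.
- wrench: Loose steel wrench, 190 mm long, lying on the bench; bystander.
- can: Loose round can, 64 mm across, 130 mm tall, standing; origin at the centre of its underside; bystander.
- tin: Loose open steel tin, 80 mm across, 70 mm tall; origin at the centre of its underside; bystander.
Things that resemble listed ones, but are neither listed nor needed, are in the scene too. Of the things that look like the part that bears park_hole0, the middle-sized one is meant.

How it is judged:
By the outcome, as a careful person would: the job done as asked, in the order asked, and still so for the second after the job is handed in, with the robot touching nothing.
It also fails if it takes over 64 s, if anything falls off the work surface, if the arm or the gripper's body presses on something with over 40 N, if the wrist force passes 120 N, or if a joint passes its speed limit or range.

## Working session

There is one attempt and no reset: what is moved stays moved. The work goes in short steps, Python scripts to look and compute and a tool call to move; the robot and the scene stay as the last step left them, time stands still between calls to the robot, and variables do not carry over. Pictures are saved under pics/ and viewed, about 8 in all and at most 12, crops included, and the job is handed in when it is done.

Besides the shell and the picture viewer there is one more tool, called as a command line: name --argument value ..., lists and objects as JSON in quotes. arm_command: Moves the arm, as the interface text tells. Its arguments: {"type":"object","properties":{"plan":{"type":"array","items":{"type":"number"}},"grip":{"type":"number"}},"required":["plan"]}

```bash
mkdir -p pics; python3 - <<'E'
from bench import ctrl
import cv2,numpy as np,pickle
o=ctrl.get_obs();print(o)
d={}
for n in("scene","side","wrist"):
    c=ctrl.camera(n);d[n]=c
    cv2.imwrite(f"pics/{n}0.png",c["color"][:,:,::-1])
    print(n,{k:np.round(v,4).tolist() if not isinstance(v,(str,dict)) else v for k,v in c.items() if k!="color"})
pickle.dump((o,d),open("s0.pkl","wb"))
E
```

```text
{'time_s': 0.0, 'q': array([ 9.78694084e-01,  1.81542973e-01,  1.60797629e+00,  1.78892637e-05,
        1.35377899e+00, -2.06309875e-01]), 'dq': array([ 0.00010396, -0.00112792,  0.00311999,  0.00147904, -0.0002695 ,
        0.0005118 ]), 'joint_efforts': array([ 9.08411894e-04, -4.44855416e+01, -3.51349354e+01,  4.66305863e-06,
        8.79600935e-03,  3.82620948e-07]), 'eef_pos': array([0.21605077, 0.53229588, 0.23039838]), 'eef_rot': array([-3.39518152e-04,  1.91703992e-01,  9.81452420e-01, -7.82348408e-04]), 'wrist_force': array([-0.21283007,  0.2541856 ,  0.89680718]), 'torque': array([-0.02286882,  0.02121767,  0.02409802]), 'opening': 1.001156899176836}
scene {'camera_matrix': [[426.0031, 0.0, 280.6534], [0.0, 426.0031, 200.5981], [0.0, 0.0, 1.0]], 'eye': [1.3242, 0.0155, 0.7557], 'attitude': [0.6362, 0.2725, 0.278, 0.6661]}
side {'camera_matrix': [[424.1333, 0.0, 271.3489], [0.0, 424.1333, 209.1007], [0.0, 0.0, 1.0]], 'eye': [0.4761, 0.765, 0.6356], 'attitude': [-0.0655, -0.0421, 0.4564, 0.8864]}
wrist {'camera_matrix': [[317.471, 0.0, 276.3732], [0.0, 317.471, 207.2636], [0.0, 0.0, 1.0]], 'T_tool_cam': [[-0.0013, 0.9531, 0.3027, 0.0783], [1.0, 0.001, 0.0012, -0.0006], [0.0009, 0.3027, -0.9531, -0.142], [0.0, 0.0, 0.0, 1.0]]}
```

View pics/scene0.png

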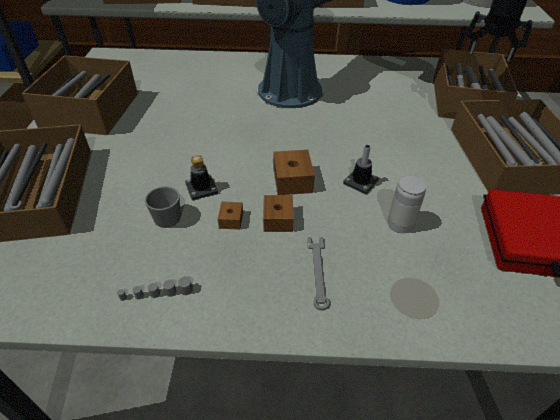

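View pics/side0.png

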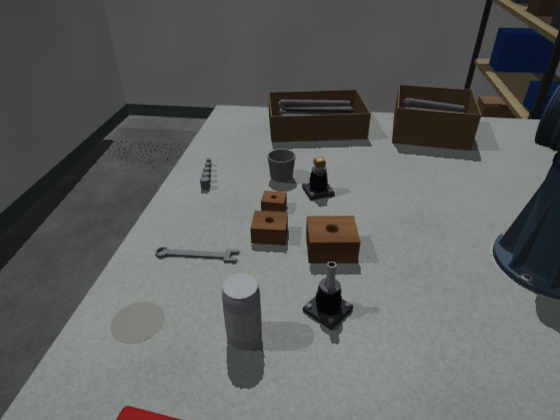

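The scene shows these candidates. Pipe: bare-stub fitting at scene (364,170), capped look-alike at (200,178). Blocks: large (293,172), middle (278,213), small (230,215). I choose the fitting at (364,170) and the block at (278,213), and will check both in one zoomed crop.

```bash
cat > h.py <<'E'
import numpy as np,cv2
from scipy.spatial.transform import Rotation as R
def rot(q): return R.from_quat([q[1],q[2],q[3],q[0]]).as_matrix()
def pose(c,o=None):
    if "eye" in c: return np.array(c["eye"]),rot(c["attitude"])
    T=np.array(c["T_tool_cam"]);Rt=rot(o["eef_rot"])
    return o["eef_pos"]+Rt@T[:3,3],Rt@T[:3,:3]
def ray(c,uv,o=None):
    K=np.array(c["camera_matrix"]);p=np.linalg.inv(K)@[uv[0],uv[1],1]
    e,A=pose(c,o);d=A@np.array([p[0],-p[1],-p[2]]);return e,d/np.linalg.norm(d)
def onz(c,uv,z,o=None):
    e,d=ray(c,uv,o);return e+d*(z-e[2])/d[2]
def tri(r):
    A=sum(np.eye(3)-np.outer(d,d) for e,d in r);b=sum((np.eye(3)-np.outer(d,d))@e for e,d in r)
    p=np.linalg.solve(A,b);return p,[np.linalg.norm((np.eye(3)-np.outer(d,d))@(p-e))*1e3 for e,d in r]
def proj(c,P,o=None):
    e,A=pose(c,o);p=A.T@(np.array(P)-e);K=np.array(c["camera_matrix"]);q=K@np.array([p[0]/-p[2],-p[1]/-p[2],1]);return q[:2]
E
python3 - <<'E'
import pickle,cv2,numpy as np
from h import *
o,d=pickle.load(open("s0.pkl","rb"))
S,D=d["scene"],d["side"]
p,e=tri([ray(S,(367,147)),ray(D,(332,264))]);print("pipetop",p,e)
for n,a,b in(("mid",(278,210),(269,219)),("big",(293,163),(332,229)),("small",(230,211),(274,197))):
    print(n,*tri([ray(S,a),ray(D,b)]),onz(S,a,.045),onz(D,b,.045))
crops=[(S,335,135),(S,250,170),(D,295,250),(D,240,190)]
I=[cv2.resize(c["color"][y:y+72,x:x+96,::-1],None,fx=4,fy=4,interpolation=cv2.INTER_CUBIC) for c,x,y in crops]
cv2.imwrite("pics/crops.png",np.vstack([np.hstack(I[:2]),np.hstack(I[2:])]))
E
```

```text
pipetop [0.46398888 0.19926599 0.11672329] [np.float64(1.1101259528809282), np.float64(1.1101259528808778)]
mid [ 0.61524803 -0.01589344  0.03937382] [np.float64(3.783124111917829), np.float64(3.7831241119178682)] [ 0.62519959 -0.01347856  0.045     ] [ 0.61226685 -0.01353959  0.045     ]
big [0.46573928 0.01837861 0.0569168 ] [np.float64(0.9978382075884555), np.float64(0.9978382075884646)] [0.44971678 0.01791229 0.045     ] [0.46609005 0.00439701 0.045     ]
small [ 0.61835128 -0.12850271  0.02924656] [np.float64(0.46013942688003073), np.float64(0.46013942688008985)] [ 0.63418856 -0.12508668  0.045     ] [ 0.61447427 -0.10594899  0.045     ]
```

View pics/crops.png

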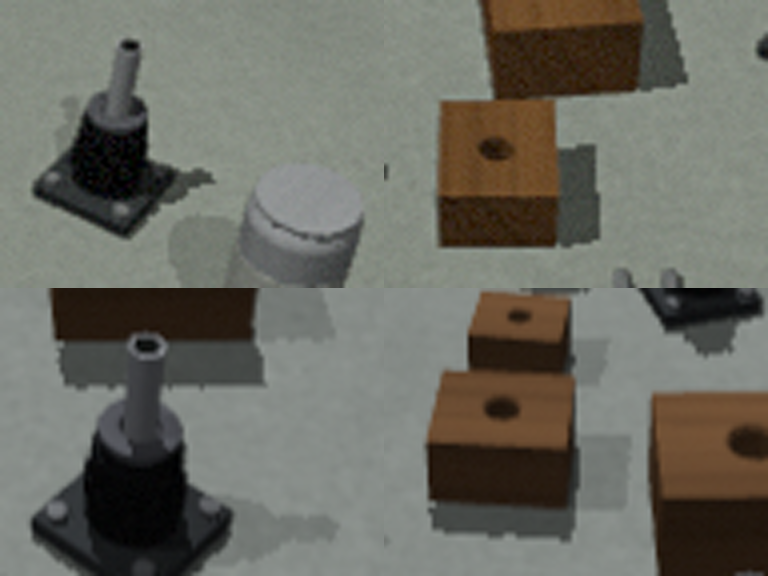

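Scene views: bare stub top at scene (367,146)/side (332,264), triangulating to (0.464,0.199,0.117), which agrees with the expected z of 0.120. The cap is absent, so it's the right fitting. Middle block hole is at scene (278,207)/side (269.5,220). Moving to hover over the pipe.

arm_command --plan '[-29.6, -17.9, 2, 0, -29.6, -17.9, 2, 0, -29.6, -17.9, 2, 0, -29.6, -17.9, 2, 0, -29.6, -17.9, 2, 0, -29.6, -17.9, 2, 0, -29.6, -17.9, 2, 0, -29.6, -17.9, 2, 0, -29.6, -17.9, 2, 0, -29.6, -17.9, 2, 0, -29.6, -17.9, 2, 0, -29.6, -17.9, 2, 0, 0, 0, 0, 0, 0, 0, 0, 0]' --grip 0.45

```text
time_s: 1.55
eef_pos: [0.4646, 0.1996, 0.2069]
eef_rot: [-0.001, 0.193, 0.981, -0.0]
wrist_force: [-0.8, -0.2, 0.7]
opening: 0.451
```

```bash
python3 - <<'E'
from bench import ctrl
import pickle,cv2,numpy as np
from h import *
o,d=pickle.load(open("s0.pkl","rb"));S,D=d["scene"],d["side"]
print("mid",*tri([ray(S,(278,207)),ray(D,(269.5,220))]),onz(S,(278,207),.045),onz(D,(269.5,220),.045))
# edges of mid block top: scene crop corners
for n,a in(("sc_bl",(264.2,218.5)),("sc_br",(293,218.5)),("sc_tr",(292.8,195.2)),("sc_tl",(264.2,195.2))): print(n,onz(S,a,.045))
print("cantop",onz(S,(411,187),.13))
o=ctrl.get_obs();c=ctrl.camera("wrist")
pickle.dump((o,c),open("w1.pkl","wb"));cv2.imwrite("pics/w1.png",c["color"][:,:,::-1])
print(o["eef_pos"],o["eef_rot"],o["wrist_force"],o["opening"],o["time_s"])
print("pred pipe top",proj(c,(.464,.199,.12),o),"tcp",proj(c,o["eef_pos"],o))
E
```

```text
mid [ 0.6114275  -0.01423308  0.04142152] [np.float64(0.2508653788338837), np.float64(0.2508653788338483)] [ 0.61529109 -0.01393923  0.045     ] [ 0.61050271 -0.00987435  0.045     ]
sc_bl [ 0.65413327 -0.04381507  0.045     ]
sc_br [0.65077821 0.02217706 0.045     ]
sc_tr [0.57304677 0.02004292 0.045     ]
sc_tl [ 0.57663895 -0.04922315  0.045     ]
cantop [0.62338906 0.27735232 0.13      ]
[0.46457476 0.19956793 0.20691286] [-5.46871190e-04  1.92688318e-01  9.81259860e-01 -3.22270103e-05] [-0.8385423  -0.17583656  0.73190368] 0.4506463180182319 1.55
pred pipe top [276.60079246 214.02277068] tcp [278.0038048 270.4798796]
```

View pics/w1.png

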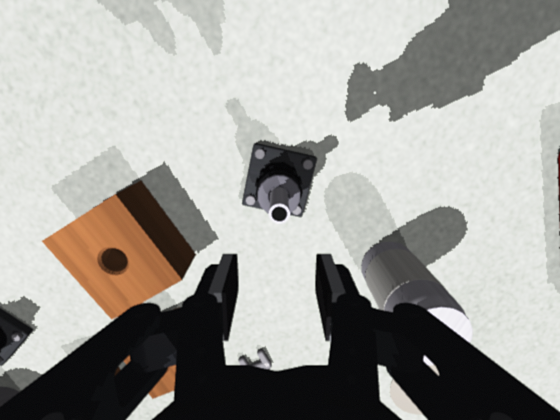

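The wrist view shows the bare pipe top at about (279.5,213), the fingertips at (230,258)/(322,258), and the can well to the right. Refining numerically.

```bash
python3 - <<'E'
import pickle,cv2,numpy as np
from h import *
o,c=pickle.load(open("w1.pkl","rb"));g=c["color"].mean(2)
w=g[195:235,262:300];m=(w>215).astype(np.uint8)
n,l,s,ce=cv2.connectedComponentsWithStats(m);print([(list(s[i]),ce[i]+[262,195]) for i in range(1,n) if s[i][4]>15])
print(w[8:30:1,6:32:2].astype(int))
for uv in [(279,213.5),(280,213)]: 
    p=onz(c,uv,.12,o);print(p,rot(o["eef_rot"]).T@(p-o["eef_pos"])*1e3)
# plate corners (top z=.012)
for uv in [(256,142),(316,151),(303,217),(243,207)]: print(onz(c,uv,.012,o))
E
```

```text
[([np.int32(0), np.int32(9), np.int32(38), np.int32(31), np.int32(725)], array([279.70068966, 224.04      ]))]
[[135 104  70  70 101 130 143 102  68  60 102 142 141]
 [137 102  74 132 193 213 228 197 122  59  96 143 141]
 [138  98 124 218 248 235 246 252 207  96  87 143 141]
 [137 106 206 247 226 161 193 242 246 176  86 142 140]
 [135 145 247 225 108  53  76 148 235 240 106 139 142]
 [135 199 250 137  21  17  17  45 160 249 152 136 141]
 [141 234 227  50  19  23  23  18  67 236 203 133 140]
 [156 244 161  18  24  25  26  22  25 187 240 138 144]
 [170 245  95  18  26  25  26  25  18 137 247 149 149]
 [178 244  67  21  26  25  25  25  19  92 248 152 132]
 [206 243  47  24  26  26  25  25  22  79 251 144  95]
 [230 244  50  25  27  27  25  26  22  82 251 147  82]
 [231 242  57  21  26  27  26  25  22  97 249 187 146]
 [229 243  81  18  27  25  25  24  18 136 248 227 214]
 [228 246 134  17  24  24  25  22  24 187 246 227 224]
 [227 242 194  40  19  22  22  19  56 233 241 225 221]
 [228 236 240 112  38  16  18  35 131 246 236 227 221]
 [229 232 243 205 127  57  57 114 212 244 231 229 222]
 [230 232 238 244 224 177 172 209 244 235 229 231 225]
 [232 234 233 239 246 250 246 241 239 227 228 233 229]
 [234 236 231 231 242 245 242 236 229 222 228 233 231]
 [234 236 231 230 235 234 230 229 227 221 228 231 230]]
[0.46430338 0.20084976 0.12      ] [ 0.64375921  1.10783412 86.9132945 ]
[0.46421984 0.20170538 0.12      ] [ 1.04465121  1.86832582 86.9135114 ]
[0.41622218 0.19524643 0.012     ]
[0.44878795 0.25006391 0.012     ]
[0.51248476 0.21115318 0.012     ]
[0.47614823 0.15354134 0.012     ]
```

arm_command --plan '[1, 1.5, 15, 0, 0, 0, 20, 0, 0, 0, 20, 0, 0, 0, 20, 0, 0, 0, 20, 0, 0, 0, 12, 0, 0, 0, 0, 0, 0, 0, 0, 0]' --grip 0.45

```text
time_s: 2.4
eef_pos: [0.4643, 0.2024, 0.1007]
eef_rot: [0.0, 0.191, 0.982, 0.0]
wrist_force: [0.5, -0.2, -0.0]
opening: 0.446
```

arm_command --plan '[0, 0, 0, 0, 0, 0, 0, 0, 0, 0, 0, 0, 0, 0, 0, 0]' --grip 0.28

```text
time_s: 2.8
eef_pos: [0.4646, 0.2018, 0.1007]
eef_rot: [0.0, 0.192, 0.981, 0.0]
wrist_force: [-0.2, 0.0, 0.4]
opening: 0.282
```

```bash
python3 - <<'E'
from bench import ctrl
import pickle,cv2,numpy as np
from h import *
o=ctrl.get_obs();c=ctrl.camera("wrist");D=ctrl.camera("side")
print(o["eef_pos"],o["wrist_force"],o["opening"])
a=cv2.resize(c["color"][190:340,190:370,::-1],(720,600))
u,v=proj(D,o["eef_pos"]).astype(int);print(u,v)
b=cv2.resize(D["color"][v-45:v+65,u-55:u+55,::-1],(600,600))
cv2.imwrite("pics/w2.png",cv2.resize(np.hstack([a,b]),(800,364)))
E
```

```text
[0.4645544  0.20183309 0.10072027] [-0.16408442  0.02082678  0.39077703] 0.28239791069159903
330 272
```

View pics/w2.png

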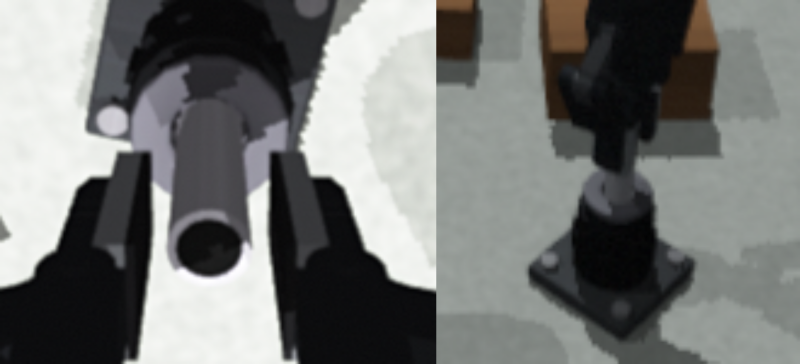

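The pipe (crop x=170–250) is centred between the fingers (150, 272), and the ring is below them and concentric. Now feeling down.

arm_command --plan '[0, 0, 4, 0, 0, 0, 4, 0, 0, 0, 4, 0, 0, 0, 0, 0, 0, 0, 0, 0]'

```text
time_s: 3.4
eef_pos: [0.4641, 0.2018, 0.088]
eef_rot: [-0.0, 0.192, 0.981, -0.0]
wrist_force: [0.1, -0.7, -0.4]
opening: 0.285
```

arm_command --plan '[0, 0, 1, 0, 0, 0, 1, 0, 0, 0, 0, 0]'

```text
time_s: 3.7
eef_pos: [0.4642, 0.2019, 0.0862]
eef_rot: [-0.0, 0.192, 0.981, -0.0]
wrist_force: [-0.2, -0.2, 0.7]
opening: 0.281
```

arm_command --plan '[0, 0, 1, 0, 0, 0, 1, 0, 0, 0, 0, 0]'

```text
time_s: 4.0
eef_pos: [0.4642, 0.2018, 0.0842]
eef_rot: [-0.0, 0.192, 0.981, -0.0]
wrist_force: [-0.7, -0.1, -0.3]
opening: 0.28
```

arm_command --plan '[0, 0, 1, 0, 0, 0, 1, 0, 0, 0, 0, 0]'

```text
time_s: 4.3
eef_pos: [0.4641, 0.2018, 0.0821]
eef_rot: [-0.0, 0.192, 0.981, -0.0]
wrist_force: [0.7, 0.3, -0.6]
opening: 0.282
```

arm_command --plan '[0, 0, 1, 0, 0, 0, 1, 0, 0, 0, 0, 0]'

```text
time_s: 4.6
eef_pos: [0.4642, 0.2018, 0.0801]
eef_rot: [-0.0, 0.192, 0.981, -0.0]
wrist_force: [-1.2, -0.6, 0.2]
opening: 0.28
```

arm_command --plan '[0, 0, 1, 0, 0, 0, 1, 0, 0, 0, 0, 0]'

```text
time_s: 4.9
eef_pos: [0.4642, 0.2018, 0.0781]
eef_rot: [-0.0, 0.192, 0.981, -0.0]
wrist_force: [-0.6, -0.5, -0.2]
opening: 0.279
```

arm_command --plan '[0, 0, 1, 0, 0, 0, 1, 0, 0, 0, 0, 0]'

```text
time_s: 5.2
eef_pos: [0.4641, 0.2018, 0.0761]
eef_rot: [-0.0, 0.192, 0.981, -0.0]
wrist_force: [0.4, -0.3, -0.3]
opening: 0.283
```

arm_command --plan '[0, 0, 1, 0, 0, 0, 1, 0, 0, 0, 0, 0]'

```text
time_s: 5.5
eef_pos: [0.4641, 0.2018, 0.0741]
eef_rot: [-0.0, 0.192, 0.981, -0.0]
wrist_force: [0.8, 1.2, -0.3]
opening: 0.28
```

arm_command --plan '[0, 0, 1, 0, 0, 0, 1, 0, 0, 0, 0, 0]'

```text
time_s: 5.8
eef_pos: [0.4641, 0.2018, 0.0721]
eef_rot: [-0.0, 0.192, 0.981, -0.0]
wrist_force: [-0.1, 0.2, 0.1]
opening: 0.284
```

arm_command --plan '[0, 0, 1, 0, 0, 0, 0, 0]'

```text
time_s: 6.0
eef_pos: [0.4642, 0.2018, 0.0712]
eef_rot: [-0.0, 0.192, 0.981, -0.0]
wrist_force: [-0.1, -0.0, 0.1]
opening: 0.283
```

arm_command --plan '[0, 0, 1, 0, 0, 0, 0, 0]'

```text
time_s: 6.2
eef_pos: [0.4644, 0.2019, 0.0704]
eef_rot: [0.0, 0.192, 0.981, 0.0]
wrist_force: [0.6, 0.8, 0.0]
opening: 0.282
```

arm_command --plan '[0, 0, 1, 0, 0, 0, 0, 0]'

```text
time_s: 6.4
eef_pos: [0.4645, 0.2019, 0.0696]
eef_rot: [0.0, 0.192, 0.981, 0.0]
wrist_force: [-2.0, -0.6, 5.1]
opening: 0.278
```

arm_command --plan '[0, 0, 1, 0, 0, 0, 0, 0]'

```text
time_s: 6.6
eef_pos: [0.4645, 0.2019, 0.0687]
eef_rot: [0.0, 0.192, 0.981, 0.0]
wrist_force: [-0.7, -0.5, 5.0]
opening: 0.279
```

arm_command --plan '[0, 0, 1, 0, 0, 0, 0, 0]'

```text
time_s: 6.8
eef_pos: [0.4645, 0.2019, 0.0678]
eef_rot: [0.0, 0.192, 0.981, 0.0]
wrist_force: [-1.2, -1.3, 6.2]
opening: 0.281
```

arm_command --plan '[0, 0, 0, 0, 0, 0, 0, 0]' --grip 0.23

```text
time_s: 7.0
eef_pos: [0.4643, 0.2012, 0.0677]
eef_rot: [0.0, 0.192, 0.981, -0.001]
wrist_force: [-2.3, -3.6, 7.6]
opening: 0.231
```

arm_command --plan '[0, 0, 1, 0, 0, 0, 0, 0]'

```text
time_s: 7.2
eef_pos: [0.4644, 0.2012, 0.0668]
eef_rot: [0.0, 0.192, 0.981, -0.001]
wrist_force: [-2.3, -4.8, 7.9]
opening: 0.232
```

arm_command --plan '[0, 0, 0.5, 0, 0, 0, 0, 0]'

```text
time_s: 7.4
eef_pos: [0.4643, 0.2012, 0.0663]
eef_rot: [0.0, 0.192, 0.981, -0.001]
wrist_force: [-2.4, -4.3, 7.9]
opening: 0.236
```

arm_command --plan '[0, 0, 0.5, 0, 0, 0, 0, 0]'

```text
time_s: 7.6
eef_pos: [0.4643, 0.2012, 0.0659]
eef_rot: [0.0, 0.192, 0.981, -0.001]
wrist_force: [-2.9, -3.5, 9.6]
opening: 0.231
```

arm_command --plan '[0, -0.8, 0.5, 0, 0, 0, 0, 0]'

```text
time_s: 7.8
eef_pos: [0.4643, 0.2009, 0.0656]
eef_rot: [0.0, 0.192, 0.981, -0.0]
wrist_force: [-2.4, -2.6, 10.3]
opening: 0.229
```

arm_command --plan '[0, 0, 0.5, 0, 0, 0, 0, 0]'

```text
time_s: 8.0
eef_pos: [0.4643, 0.201, 0.0652]
eef_rot: [0.0, 0.192, 0.981, -0.0]
wrist_force: [-3.2, -2.2, 10.2]
opening: 0.231
```

arm_command --plan '[0, 0, 0.5, 0, 0, 0, 0, 0]'

```text
time_s: 8.2
eef_pos: [0.4643, 0.201, 0.0647]
eef_rot: [0.0, 0.192, 0.981, -0.0]
wrist_force: [-4.1, -1.9, 10.6]
opening: 0.23
```

arm_command --plan '[0, 0, 0.5, 0, 0, 0, 0, 0]'

```text
time_s: 8.4
eef_pos: [0.4644, 0.201, 0.0645]
eef_rot: [0.0, 0.192, 0.981, -0.0]
wrist_force: [-2.9, -1.6, 12.5]
opening: 0.226
```

arm_command --plan '[0, 0, 0.5, 0, 0, 0, 0, 0]'

```text
time_s: 8.6
eef_pos: [0.4645, 0.201, 0.0644]
eef_rot: [0.0, 0.192, 0.981, -0.0]
wrist_force: [-5.4, -2.2, 17.3]
opening: 0.232
```

The ring is at its stop: the force jumps while z stalls at 0.0644. Closing on the pipe.

arm_command --plan '[0, 0, 0, 0, 0, 0, 0, 0, 0, 0, 0, 0, 0, 0, 0, 0]' --grip 0

```text
time_s: 9.0
eef_pos: [0.4646, 0.2005, 0.0647]
eef_rot: [0.001, 0.191, 0.981, -0.001]
wrist_force: [-6.9, -5.4, 18.9]
opening: 0.174
```

arm_command --plan '[0.2, -0.4, -1, 0, 0.1, -0.1, -1, 0, 0, 0, -1, 0, 0, 0, -1, 0, 0, 0, -1, 0]'

```text
time_s: 9.5
eef_pos: [0.4639, 0.2005, 0.0677]
eef_rot: [0.0, 0.192, 0.981, -0.0]
wrist_force: [3.9, -2.2, -2.7]
opening: 0.171
```

arm_command --plan '[0, 0, -1, 0, 0, 0, -1, 0, 0, 0, -2, 0, 0, 0, -2, 0]'

```text
time_s: 9.9
eef_pos: [0.4637, 0.2012, 0.0731]
eef_rot: [0.0, 0.192, 0.981, 0.001]
wrist_force: [6.4, 0.5, -9.3]
opening: 0.168
```

arm_command --plan '[0, 0, -3, 0, 0, 0, -3, 0, 0, 0, -3, 0, 0, 0, -3, 0, 0, 0, 0, 0]'

```text
time_s: 10.4
eef_pos: [0.4641, 0.2012, 0.0861]
eef_rot: [0.001, 0.192, 0.981, 0.001]
wrist_force: [4.1, -0.3, 0.4]
opening: 0.168
```

arm_command --plan '[0, 0, -6, 0, 0, 0, -10, 0, 0, 0, -12, 0, 0, 0, -15, 0, 0, 0, -15, 0, 0, 0, -15, 0, 0, 0, -10, 0, 0, 0, 0, 0, 0, 0, 0, 0]'

```text
time_s: 11.3
eef_pos: [0.463, 0.2008, 0.1685]
eef_rot: [-0.0, 0.192, 0.981, -0.0]
wrist_force: [0.2, 0.9, -2.0]
opening: 0.169
```

```bash
python3 - <<'E'
from bench import ctrl
import pickle,cv2,numpy as np
from h import *
o=ctrl.get_obs();D=ctrl.camera("side");S=ctrl.camera("scene");pickle.dump((o,D,S),open("s3.pkl","wb"))
print(o["eef_pos"],o["wrist_force"],o["opening"])
I=[];
for c in(D,S):
    u,v=proj(c,o["eef_pos"]-[0,0,.04]).astype(int);print(u-45,v-45,proj(c,o["eef_pos"]-[0,0,.0445]),proj(c,o["eef_pos"]+[0,0,.0555]))
    I.append(cv2.resize(c["color"][v-45:v+45,u-45:u+45,::-1],(400,400),interpolation=cv2.INTER_CUBIC))
cv2.imwrite("pics/s3.png",np.hstack(I))
E
```

```text
[0.46296403 0.20075921 0.16854932] [ 0.20939167  0.88651784 -2.01350501] 0.16857417003408856
287 215 [332.43177792 262.04229144] [336.65027529 216.43337319]
323 97 [367.77823513 143.99910294] [374.35646908 108.92641519]
```

View pics/s3.png

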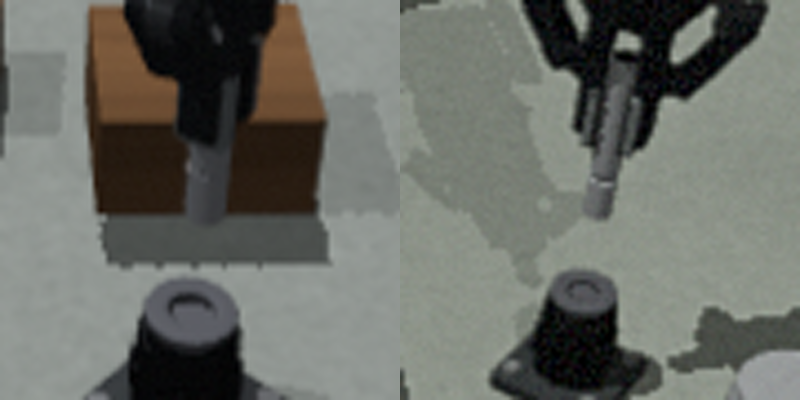

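The pipe is free and held: its foot is at side (333.6,265) and scene (367.3,146), with the groove visible just above it. The ring has sprung back with an empty bore. Next I measure the foot and hole.

```bash
python3 - <<'E'
import pickle,cv2,numpy as np
from h import *
o,D,S=pickle.load(open("s3.pkl","rb"))
p,e=tri([ray(D,(333.4,264)),ray(S,(367.3,145.2))]);print("foot",p,e,(p-o["eef_pos"])*1e3)
o1,c=pickle.load(open("w1.pkl","rb"))
g=c["color"].astype(int).sum(2)[235:290,85:145];m=(g<150).astype(np.uint8)
n,l,s,ce=cv2.connectedComponentsWithStats(m)
for i in range(1,n):
    if s[i][4]>60:
        uv=ce[i]+[85,235];h=onz(c,uv,.045,o1);print(list(s[i]),uv,h)
R_=rot(o["eef_rot"]);print((R_.T@(np.array([.613,-.012,.169])-o["eef_pos"]))*1e3)
E
```

```text
foot [0.46105474 0.20042588 0.11912868] [np.float64(0.18255844273045876), np.float64(0.18255844273044344)] [ -1.90928237  -0.33332425 -49.42064158]
[np.int32(17), np.int32(14), np.int32(25), np.int32(23), np.int32(453)] [113.87637969 259.67328918] [0.46949018 0.0102199  0.045     ]
[-219.05624386 -140.68230988   -0.5722263 ]
```

arm_command --plan '[-15, -10, 0, 0, -25, -16, 0, 0, -25, -16, 0, 0, -25, -16, 0, 0, -25, -16, 0, 0, -25, -16, 0, 0, -25, -16, 0, 0, -25, -16, 0, 0, -18, -12, 0, 0, -11, -7, 0, 0, 0, 0, 0, 0, 0, 0, 0, 0]'

```text
time_s: 12.6
eef_pos: [0.6126, -0.0116, 0.1681]
eef_rot: [-0.001, 0.192, 0.981, 0.0]
wrist_force: [0.5, 0.3, -0.6]
opening: 0.177
```

```bash
python3 - <<'E'
from bench import ctrl
import pickle,cv2,numpy as np
from h import *
o=ctrl.get_obs();c=ctrl.camera("wrist");D=ctrl.camera("side");S=ctrl.camera("scene");pickle.dump((o,c,D,S),open("s4.pkl","wb"))
print(o["eef_pos"],o["wrist_force"],o["opening"])
print("foot pred",proj(c,o["eef_pos"]+[-.0019,-.0003,-.0494],o),"hole",proj(c,(.613,-.012,.045),o))
u,v=200,120
print(u,v);I=[cv2.resize(c["color"][v:v+150,u:u+150,::-1],(400,400))]
for q in(D,S):
    u,v=proj(q,o["eef_pos"]-[0,0,.08]).astype(int)-40;print(u,v);I.append(cv2.resize(q["color"][v:v+80,u:u+80,::-1],(400,400),interpolation=cv2.INTER_CUBIC))
cv2.imwrite("pics/s4.png",np.vstack([np.hstack(I[:2]),np.hstack([I[2],I[2]*0])])[:, :800][:800])
b=cv2.imread("pics/s4.png");cv2.imwrite("pics/s4.png",cv2.resize(b,(600,600)))
E
```

```text
[ 0.61258755 -0.01162777  0.16805067] [ 0.49747224  0.31354732 -0.60015085] 0.17669454226634082
foot pred [276.15474044 230.78475536] hole [277.20167257 201.68731847]
200 120
228 164
239 152
```

View pics/s4.png

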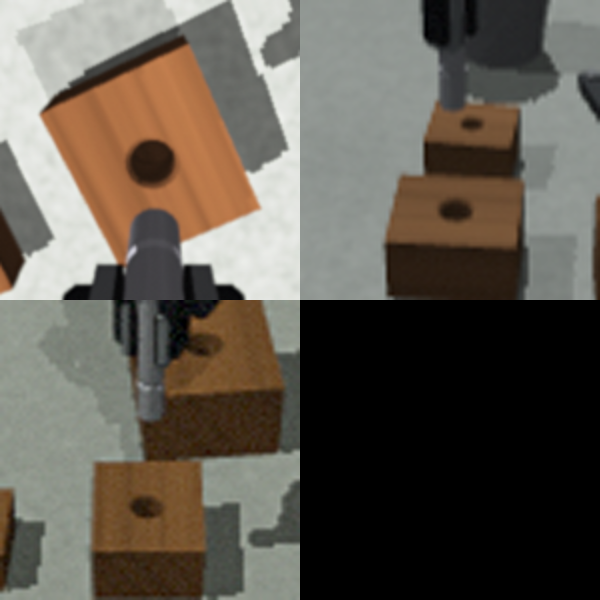

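```bash
python3 - <<'E'
import pickle,cv2,numpy as np
from h import *
o,c,D,S=pickle.load(open("s4.pkl","rb"))
g=c["color"].astype(int)[185:222,255:298].sum(2);m=(g<170).astype(np.uint8)
n,l,s,ce=cv2.connectedComponentsWithStats(m);print([(list(s[i]),ce[i]+[255,185]) for i in range(1,n) if s[i][4]>60])
hw=onz(c,(275.6,201),.045,o)
print("hole wrist",hw,"scene",onz(S,(278.2,206.9),.045),"side",onz(D,(269.6,220),.045),tri([ray(c,(275.6,201),o),ray(S,(278.2,206.9)),ray(D,(269.6,220))]))
p,e=tri([ray(D,(268.5,191.3)),ray(S,(279,182.5))]);print("foot ss",p,e)
fw=onz(c,(278,236),.1187,o);print("foot wrist",fw)
t=o["eef_pos"]
for f in(p,fw):print("foot-tcp",(f-t)*1e3)
Rt=rot(o["eef_rot"]);print("tcp->hole in tool",Rt.T@(hw-t)*1e3)
for dd in np.array([[0,0],[8,0],[-8,0],[0,8],[0,-8]])/1e3:
    print(proj(c,np.array([fw[0],fw[1],.1187])+Rt@np.array([dd[0],dd[1],0]),o).round(1))
E
```

```text
[([np.int32(9), np.int32(5), np.int32(23), np.int32(22), np.int32(397)], array([275.23677582, 200.83375315]))]
hole wrist [ 0.61189577 -0.01305612  0.045     ] scene [ 0.6149342 -0.0134838  0.045    ] side [ 0.61027294 -0.00990563  0.045     ] (array([ 0.61183796, -0.01354161,  0.04218222]), [np.float64(0.8144920876203592), np.float64(0.2108655863772979), np.float64(0.9237215425385168)])
foot ss [ 0.61255855 -0.01274822  0.12124131] [np.float64(1.0972815758312904), np.float64(1.097281575831173)]
foot wrist [ 0.61449892 -0.01218508  0.1187    ]
foot-tcp [-2.90050531e-02 -1.12045288e+00 -4.68093618e+01]
foot-tcp [  1.91136712  -0.55731265 -49.35067419]
tcp->hole in tool [ -0.12775026  -1.59612149 123.05049067]
[278. 236.]
[278.  224.5]
[278.  247.2]
[290.3 236. ]
[265.7 236. ]
```

Wrist: hole centre (275.2,200.8), foot about (278,236). All three cameras agree on the hole within about 3 mm. Correcting by about (1.2,-1.5) mm and descending to just above the mouth.

arm_command --plan '[0.6, -0.7, 8, 0, 0.6, -0.8, 12, 0, 0, 0, 15, 0, 0, 0, 15, 0, 0, 0, 10, 0, 0, 0, 5, 0, 0, 0, 0, 0, 0, 0, 0, 0]'

```text
time_s: 13.55
eef_pos: [0.612, -0.0133, 0.1041]
eef_rot: [0.0, 0.192, 0.981, -0.0]
wrist_force: [0.4, 0.8, -0.4]
opening: 0.167
```

```bash
python3 - <<'E'
from bench import ctrl
import pickle,cv2,numpy as np
from h import *
o=ctrl.get_obs();c=ctrl.camera("wrist");D=ctrl.camera("side");S=ctrl.camera("scene");pickle.dump((o,c,D,S),open("s5.pkl","wb"))
print(o["eef_pos"],o["wrist_force"])
I=[cv2.resize(c["color"][170:290,220:340,::-1],(400,400))]
for q in(D,S):
    u,v=proj(q,o["eef_pos"]-[0,0,.05]).astype(int)-25;print(u,v);I.append(cv2.resize(q["color"][v:v+50,u:u+50,::-1],(400,400),interpolation=cv2.INTER_CUBIC))
cv2.imwrite("pics/s5.png",cv2.resize(np.hstack(I),(798,266)))
E
```

```text
[ 0.61203707 -0.0133236   0.10407986] [ 0.35634476  0.84309738 -0.43021563]
244 190
253 178
```

View pics/s5.png

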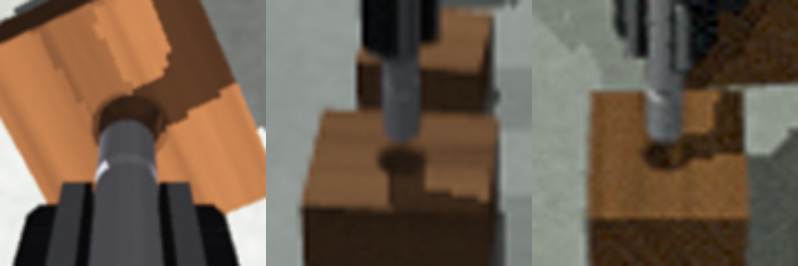

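```bash
python3 - <<'E'
import pickle,numpy as np
from h import *
o,c,D,S=pickle.load(open("s5.pkl","rb"));Rt=rot(o["eef_rot"]);t=o["eef_pos"]
f=lambda uv,z:(Rt.T@(onz(c,uv,z,o)-t)*1e3).round(1)
k=2.217
print("hole far",f((220+129/k,170+97/k),.045),"hole L/R",f((220+93/k,170+122/k),.045),f((220+166/k,170+122/k),.045))
for z in(.054,.057): print("foot far",f((220+129/k,170+121/k),z),"L/R",f((220+100/k,170+140/k),z),f((220+158/k,170+140/k),z))
h=tri([ray(D,(244+(402-266)/5.32,190+160/5.32)),ray(S,(253+(661-532)/5.32,178+156/5.32))]);print(h)
p=tri([ray(D,(244+(402-266)/5.32,190+134/5.32)),ray(S,(253+(663-532)/5.32,178+135/5.32))]);print(p,Rt.T@(h[0]-p[0])*1e3)
E
```

```text
hole far [ 9.9  0.4 59.1] hole L/R [  1.9 -10.6  59.1] [ 1.8 11.7 59.1]
foot far [ 5.6  0.3 50.1] L/R [-0.4 -8.2 50.1] [-0.4  8.8 50.1]
foot far [ 6.7  0.3 47.1] L/R [ 0.9 -8.1 47.1] [ 0.8  8.7 47.1]
(array([ 0.6114646 , -0.0159249 ,  0.04009228]), [np.float64(0.08952064102725181), np.float64(0.08952064102719252)])
(array([ 0.61153132, -0.01540501,  0.05405017]), [np.float64(0.6953517832265873), np.float64(0.6953517832266891)]) [-0.12632053 -0.50759704 13.95792637]
```

Foot and hole agree within about 1 mm in all views: side u 402/402, scene 663/661, wrist 129/129. Lowering gently.

arm_command --plan '[0, 0, 3, 0, 0, 0, 3, 0, 0, 0, 3, 0, 0, 0, 3, 0, 0, 0, 2, 0, 0, 0, 0, 0]'

```text
time_s: 14.3
eef_pos: [0.6113, -0.0132, 0.0892]
eef_rot: [-0.0, 0.192, 0.981, -0.0]
wrist_force: [-0.3, -0.2, -1.8]
opening: 0.171
```

arm_command --plan '[0, 0, 2, 0, 0, 0, 2, 0, 0, 0, 2, 0, 0, 0, 0, 0]'

```text
time_s: 14.7
eef_pos: [0.6114, -0.0132, 0.0834]
eef_rot: [-0.0, 0.192, 0.981, 0.0]
wrist_force: [0.8, 0.6, -1.1]
opening: 0.169
```

arm_command --plan '[0, 0, 2, 0, 0, 0, 2, 0, 0, 0, 2, 0, 0, 0, 2, 0, 0, 0, 0, 0]'

```text
time_s: 15.2
eef_pos: [0.6114, -0.0132, 0.0754]
eef_rot: [-0.0, 0.192, 0.981, -0.0]
wrist_force: [0.0, 1.4, -1.2]
opening: 0.172
```

arm_command --plan '[0, 0, 3, 0, 0, 0, 3, 0, 0, 0, 3, 0, 0, 0, 2, 0, 0, 0, 0, 0]'

```text
time_s: 15.7
eef_pos: [0.6113, -0.0132, 0.0643]
eef_rot: [-0.0, 0.192, 0.981, 0.0]
wrist_force: [-0.5, -0.5, -1.4]
opening: 0.174
```

arm_command --plan '[0, 0, 1, 0, 0, 0, 1, 0, 0, 0, 0, 0]'

```text
time_s: 16.0
eef_pos: [0.6116, -0.0132, 0.0627]
eef_rot: [-0.0, 0.192, 0.981, -0.0]
wrist_force: [0.3, -0.6, -1.5]
opening: 0.171
```

arm_command --plan '[0, 0, 1, 0, 0, 0, 1, 0, 0, 0, 0, 0]'

```text
time_s: 16.3
eef_pos: [0.6115, -0.0132, 0.0606]
eef_rot: [-0.0, 0.192, 0.981, -0.0]
wrist_force: [-0.1, 0.0, -1.1]
opening: 0.172
```

arm_command --plan '[0, 0, 1, 0, 0, 0, 1, 0, 0, 0, 0, 0]'

```text
time_s: 16.6
eef_pos: [0.6115, -0.0132, 0.0586]
eef_rot: [-0.0, 0.192, 0.981, 0.0]
wrist_force: [0.4, 0.6, -1.1]
opening: 0.173
```

arm_command --plan '[0, 0, 1, 0, 0, 0, 0, 0]'

```text
time_s: 16.8
eef_pos: [0.6116, -0.0132, 0.0577]
eef_rot: [-0.0, 0.192, 0.981, 0.0]
wrist_force: [-0.1, 0.5, -1.4]
opening: 0.169
```

arm_command --plan '[0, 0, 1, 0, 0, 0, 0, 0]'

```text
time_s: 17.0
eef_pos: [0.6116, -0.0132, 0.0566]
eef_rot: [-0.0, 0.192, 0.981, -0.0]
wrist_force: [-0.1, 0.3, -1.3]
opening: 0.174
```

arm_command --plan '[0, 0, 1, 0, 0, 0, 0, 0]'

```text
time_s: 17.2
eef_pos: [0.6116, -0.0132, 0.0556]
eef_rot: [-0.0, 0.192, 0.981, -0.0]
wrist_force: [-0.8, -0.3, -1.8]
opening: 0.167
```

arm_command --plan '[0, 0, 0.7, 0, 0, 0, 0, 0]'

```text
time_s: 17.4
eef_pos: [0.6116, -0.0132, 0.055]
eef_rot: [-0.0, 0.192, 0.981, -0.0]
wrist_force: [-0.8, -0.2, -1.8]
opening: 0.172
```

arm_command --plan '[0, 0, 0.7, 0, 0, 0, 0, 0]'

```text
time_s: 17.6
eef_pos: [0.6118, -0.0132, 0.0548]
eef_rot: [0.0, 0.192, 0.981, -0.0]
wrist_force: [-1.5, 1.1, 2.3]
opening: 0.169
```

arm_command --plan '[0, 0, 0.7, 0, 0, 0, 0, 0]'

```text
time_s: 17.8
eef_pos: [0.612, -0.0133, 0.0547]
eef_rot: [0.0, 0.192, 0.981, -0.0]
wrist_force: [-2.4, -0.4, 6.8]
opening: 0.169
```

The floor contact comes at the predicted height (TCP 0.0547, i.e. foot at z≈0.010). Releasing and retreating.

arm_command --plan '[0, 0, -0.7, 0, 0, 0, 0, 0]'

```text
time_s: 18.0
eef_pos: [0.6118, -0.0133, 0.0547]
eef_rot: [0.0, 0.192, 0.981, 0.0]
wrist_force: [-0.3, 0.3, 3.8]
opening: 0.17
```

arm_command --plan '[0, 0, 0, 0, 0, 0, 0, 0, 0, 0, 0, 0, 0, 0, 0, 0, 0, 0, 0, 0]' --grip 0.5

```text
time_s: 18.5
eef_pos: [0.6116, -0.0132, 0.0543]
eef_rot: [-0.0, 0.192, 0.981, -0.0]
wrist_force: [0.0, 0.3, -0.3]
opening: 0.497
```

arm_command --plan '[0, 0, -5, 0, 0, 0, -10, 0, 0, 0, -20, 0, 0, 0, -20, 0, 0, 0, -20, 0, 0, 0, -20, 0, 0, 0, -20, 0, 0, 0, -15, 0, 0, 0, 0, 0, 0, 0, 0, 0]'

```text
time_s: 19.5
eef_pos: [0.6116, -0.0132, 0.1845]
eef_rot: [0.0, 0.192, 0.981, -0.0]
wrist_force: [-0.1, -0.3, -0.6]
opening: 0.503
```

```bash
python3 - <<'E'
from bench import ctrl
import pickle,cv2,numpy as np
from h import *
o=ctrl.get_obs();c=ctrl.camera("wrist");D=ctrl.camera("side");S=ctrl.camera("scene");pickle.dump((o,c,D,S),open("s6.pkl","wb"))
print(o["eef_pos"],o["wrist_force"],o["time_s"])
for n,q in(("D",D),("S",S)): print(n,proj(q,(.612,-.0132,.110)),"crop 60x60 at",proj(q,(.612,-.0132,.07)).astype(int)-30)
print(proj(c,(.612,-.0132,.11),o))
I=[cv2.resize(c["color"][130:280,200:350,::-1],(400,400))]
for q in(D,S):
    u,v=proj(q,(.612,-.0132,.07)).astype(int)-30;I.append(cv2.resize(q["color"][v:v+60,u:u+60,::-1],(400,400),interpolation=cv2.INTER_CUBIC))
I.append(cv2.resize(S["color"][100:320,100:440,::-1],(400,400)))
cv2.imwrite("pics/s6.png",cv2.resize(np.vstack([np.hstack(I[:2]),np.hstack(I[2:])]),(600,600)))
E
```

```text
[ 0.61164516 -0.01321059  0.18447312] [-0.1148456  -0.26816847 -0.57518032] 19.5
D [268.5685161  195.81161958] crop 60x60 at [238 180]
S [278.53816255 185.6248912 ] crop 60x60 at [248 168]
[277.78258263 220.24410515]
```

View pics/s6.png

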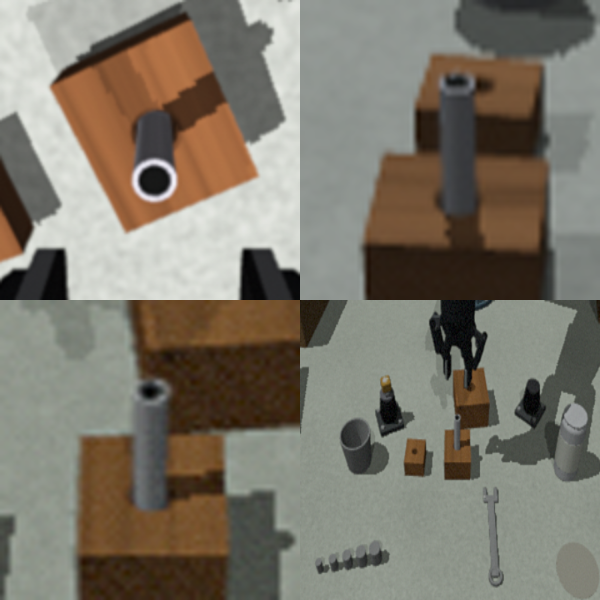

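The stub stands upright in the middle block. Its top is at side (269.4,196.6) and scene (278.4,186.2), against (268.6,195.8) and (278.5,185.6) predicted for fully home. The other things look unmoved and the gripper is clear.

```bash
python3 -c "from bench import ctrl; print(ctrl.hand_in())"
```

```text
the job is handed in; nothing more can be done
None
```

The bare pipe stub is out of its fitting and standing fully home in the hole of the middle-sized wooden block. I let go and handed the job in at about 19.5 s.

- **Pulling it out:** I felt the ring at TCP z ≈ 0.070 and pressed it to its stop, about 5.5 mm further down by TCP height. I then pinched the stub and pulled. The readings peaked at 18.9 N vertical (about 21 N in total) while pinching, and 9.3 N vertical (about 11 N in total) during the pull. The camera then showed an empty bore with the ring sprung back up.
- **Putting it in:** The stub went in without resistance and met the floor at TCP z = 0.0547, which matches a foot height of 10 mm.
- **Last checks:** The pipe top was within about 1 px of its predicted "home" position in both fixed views. The force was about 0 after release, the gripper was clear, and the capped fitting, can, tin and wrench looked untouched.
- **Where things disagreed:**
  - The cameras differed by 3–5 mm on where the hole was, and by about 2 mm on the foot; I averaged the foot-to-hole offset and confirmed it close up.
  - One finger pushed sideways on the pipe with about 5 N while pressing the ring. I eased this with a 0.8 mm correction, though it rose again to about 9 N while pinching.
  - Force was only read at the end of each move, so I can't rule out short peaks in between.

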